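# Latch the instrument box into its docking rail

## Robot

A 6-joint arm with a two-finger parallel gripper is mounted at the origin on the work surface. World frame = base frame: x ahead of the robot, y to its left, z up, the work surface at z = 0. Lengths are in m, angles in rad, forces in N, time in s.
With the tool pointing down it reaches from about 0.35 to 0.975 m from the base axis. Payload 17.4 kg.
Tool frame: the origin (TCP) lies on the mounting face of the last link; the fingertips stand 173 mm ahead of it and the grasp point (between the pads) lies 155 mm ahead of it; z points along the fingers, y is the line along which they close (so a half turn about z gives the same grasp; the last joint's range is limited). The gripper opens to 85 mm and grips with 20 to 120 N. Pads are 22 mm wide; open, the fingers measure 114 mm over their backs; the gripper's body (76 mm by 85 mm) begins 54 mm behind the grasp point. The pads swing forward as they close: fully open they stand 13 mm farther back than shut.
Start: joints at [-1.242, 0.116, 1.442, -0, 1.584, -0.038], TCP at [0.242, -0.63, 0.405] pointing down, gripper open.
Joint ranges: [-2.83, 2.83], [-0.83, 2.19], [0.07, 2.5], [-1.14, 4.28], [0.01, 3], [-2.97, 2.97]. Speed limits (rad/s): [1.89, 1.89, 2.22, 3.14, 3.14, 3.14].

## Interface

Orientations are given as a unit quaternion [x, y, z, w].
In Python, from rig import sensors, viewer, order, spotter gives the robot as it stands.
- The arm moves only by the tool play_rows, never from a script. Its arguments are lists of equal length, an entry for each row: "xyz": the shift along the tool's x, y, z in units of 0.3 m (1.0 is 0.3 m), a list of three; "roll": the turn about the tool's z in units of 60 degrees (1.0 is 60 degrees). A call has 1 to 8 rows; each row is the pose to reach, as a shift and turn from the pose commanded when the call began, along the tool's axes at that moment; what a row does not reach only later rows make up. A row lasts 1/10 s, in which the tool goes at most 50 mm and 8.59 degrees, less where a joint would pass 70% of its speed; a pose out of reach is approached as far as the arm can. A call with a number of a shift or a turn outside -1 to 1 is refused whole. A call with a gripper value outside its range is refused whole. "hand" is the opening, from -1 (shut) to 1 (fully open), set as the call begins (left out, the last holds). The fingers move at their own pace and stop on an object; the grip force is fixed at half the most. Time passes only in rows, so rows that repeat a pose let the fingers close. It gives the time, the measured TCP pose, the force, the opening and the grip force at its end, in the units of the state.
- sensors.get_state(): the state, without advancing time (a new reading comes with each control period).
- viewer.read_camera(name): name is "scene" or "side" or "wrist"; returns a dict with "image" (384x512x3 uint8, red, green, blue), "depth" (384x512 float32, m along the optical axis (not along the pixel's ray), 0 where there is no reading), "fx", "fy", "cx", "cy" (pixels), "k1" (the pictures are not rectified: a ray, as slopes to the right and down, at radius r is drawn at 1 + k1 r^2 times it, then the intrinsics apply), "rvec" (rotation vector, rad) and "tvec" (3), from world to camera coordinates, as OpenCV has them. Camera axes: x right, y down, z forward; pixel columns grow to the right and rows downward; lengths in m; the calibration is good to about 2 mm. A picture is of the moment at which its call begins.
- order.close_job(): hands the job in; it is judged then, once.
Trained networks look in a picture, given as the dict that the camera call returned (one of the last four; its "shot" number tells which), for a name from the list of things; names that differ only in an ending like _2 or _b are one class to them, and where a whole thing is asked for, a point or a joint stands for the part that bears it (a point fixed in the world has none). Each returns a list of dicts, best first, with "conf" (0 to 1); they miss things now and then, are a little off and sometimes report something else, mostly with a low value. They report only what shows in the picture. A call takes as long as a camera call. They do not tell look-alikes from the thing itself.
- spotter.find_in(picture, name): "at" ([column, row] in pixels, amid what is visible of it).
- spotter.trace(picture, name): "region" (384x512 bool, what is visible of it) and "at" ([column, row] in pixels, amid what is visible of it).
The state is a dict: "time": time; "joints": joint angles; "joint_velocities": joint speeds; "effort": joint torques, N m; "ee_pos": TCP position; "tcp_rot": TCP orientation; "contact_force": force on the tool from outside, world axes, zero at the start; "wrist_torque": the same for the moment, N m; "opening": finger opening in m; "grip_force": force on a finger pad.
Only numpy, scipy, OpenCV 4.12 (cv2) and the standard library are available. Lean on these libraries where they do the work, as an engineer would, in place of code of your own. Each camera call takes 0.05 s, during which the arm holds its last target. There are 200 camera calls.

## Task

Set the steel instrument box with the black cross handle into the open mouth of the docking rail with the white hood, its plain end leading, and slide it gently along the rail under the hood until the sprung pawl clicks shut behind it and keeps it from coming back, without ramming it against the end. Then let go of it; leave everything else on the desk where it is.

Things in the scene. Friction and masses are not known exactly. Their poses are not given: they have to be found in the camera images.
- cassette_center (a point): Centre (half-way up the body) of the instrument box: a bare steel box 100 mm long (x), 60 mm wide (y), 28 mm high (z), about 0.4 kg, lying on the desk (this point 14 mm above its underside). x points to its plain end, which goes in first; the black handle is near the other end (the tail). z is up.
- cassette_handle (a point): Middle of the box's black handle, an upright block 14 mm thick along the box's x, 40 mm wide along its y and 26 mm high, standing on the lid: 25 mm behind the box's centre (towards -x) and 27 mm above it. Same axes as the box. Grip it across its 14 mm thickness (fingers before and behind it): there is free room there, also when the box is home.
- dock: Docking rail, grey plate, white hood, fixed. Origin on the desk under the channel's centre line; x is the push direction, z up. Floor plate 6 mm thick, x = -200 to +150 mm; two guides, tops 18 mm above the desk, 64 mm apart (2 mm free each side of the box) from x = -85 to +130 mm. Hood over x = +62 to +135 mm, underside 39, top 44 mm above the desk. Pressing the box on the end buffer with over 25 N is ramming.
- dock_mouth (a point): Point on the plate's upper face in the rail's open mouth, at x = -140 mm, y = 0 in the rail's frame, same axes. A box set down with its centre here lies flat, nose at the start of the parallel guides, clear of the pawl (its centre then 14 mm above this point). The guides flare here, to 77 mm apart at the mouth's outer end, 15 mm further back.
- dock_home (a point): Point on the plate's upper face before the hood, at x = +31 mm, y = 0 in the rail's frame: mean place of the box's centre when the pawl clicks. The carriage with pawl and sprung buffer is clamped anew each time, up to 16 mm before or after it, unmeasured. Buffer meets the nose 6 mm before the click (1.5 N; 4.5 N at the click, 7.5 N at the hard stop 6 mm after; damped, slow pushing helps); pawl and friction add 3 to 6 N.
- pawl (a joint): Angle (rad) of the sprung steel pawl, a 40 mm arm on an upright pivot on the left (+y) side of the rail, 20 to 32 mm above the desk, leaning into the channel and pointing along +x. 0: sprung fully in (its rest, and again after the click); about 0.2 to 0.35 while the box's side holds it out. Its tooth's square end stands behind the box's tail when home.
There are look-alikes about, which are no part of the job. What is shaped like the part that bears cassette_center but yellow is not meant.

How it is judged:
On the way, in this order (a step that is already met when the one before it is completed fails the run):
1. the box lies flat on the rail's plate, in line with the channel, in front of the pawl (y of cassette_center in the frame of dock between -0.012 and 0.012 m and z of cassette_center in the frame of dock between 0.014 and 0.028 m and angle between the x axis of cassette_center and the x axis of dock, either way round below 0.15 rad and angle between cassette_center's own z axis and vertical below 0.15 rad and x of cassette_center in the frame of dock between -0.19 and -0.02 m), for 0.15 s.
2. the box, in the channel, holds the pawl pushed aside (y of cassette_center in the frame of dock between -0.008 and 0.008 m and z of cassette_center in the frame of dock between 0.014 and 0.025 m and angle between the x axis of cassette_center and the x axis of dock, either way round below 0.08 rad and angle between cassette_center's own z axis and vertical below 0.08 rad and x of cassette_center in the frame of dock above -0.1 m and value of joint pawl above 0.1 rad), for 0.1 s.
At the end, for the whole second after the job is handed in: The box lies flat in the channel (centre within 8 mm of the centre line, in line and level within 0.08 rad, plain end under the hood, handle short of x = +30 mm, its centre beyond x = +4 mm in the rail's frame) and the pawl has sprung back behind it (angle below 0.06 rad), the box released (y of cassette_center in the frame of dock between -0.008 and 0.008 m and z of cassette_center in the frame of dock between 0.014 and 0.025 m and angle between the x axis of cassette_center and the x axis of dock, either way round below 0.08 rad and angle between cassette_center's own z axis and vertical below 0.08 rad and x of cassette_center in the frame of dock above 0.004 m and x of cassette_handle in the frame of dock below 0.03 m and value of joint pawl below 0.06 rad); the robot touches nothing.
It fails at once if the box is rammed against the buffer at the end of the rail with more than 25 N (contact force between cassette and buffer above 25 N).
It fails at once if another thing on the desk is moved more than 30 mm (distance of any of brown_bottle, cotton_jar, ink_stamp, tablet_carton, steel_case, kidney_cup, glass_pot from where it was at the start of the episode above 0.03 m).
It also fails if it takes over 61 s, if anything falls off the work surface, if the arm or the gripper's body presses on something with over 40 N, if the wrist force passes 120 N, or if a joint passes its speed limit or range.

## Working session

There is one attempt and no reset: what is moved stays moved. The work goes in short steps, Python scripts to look and compute and a tool call to move; the robot and the scene stay as the last step left them, time stands still between calls to the robot, and variables do not carry over. Pictures are saved under pics/ and viewed, at most 10 in all, crops included, and the job is handed in when it is done.

Besides the shell and the picture viewer there is one more tool, called after ">>>" as name([rows], argument=value, ...), one row to a line, values as JSON. play_rows: Moves the arm, as the interface text tells. Its arguments: {"type":"object","properties":{"xyz":{"type":"array","items":{"type":"array","items":{"type":"number"}}},"roll":{"type":"array","items":{"type":"number"}},"hand":{"type":"number"}},"required":["xyz","roll"]}

```bash
ls; mkdir -p pics
cat > h.py <<'E'
import numpy as np, cv2
from scipy.spatial.transform import Rotation as R
from rig import sensors, viewer, order, spotter
def cam(n): return viewer.read_camera(n)
def save(p,name): cv2.imwrite('pics/'+name,p['image'][:,:,::-1])
def pts(p,uv,depth=None):
    uv=np.atleast_2d(np.array(uv,float)); K=np.array([[p['fx'],0,p['cx']],[0,p['fy'],p['cy']],[0,0,1]])
    n=cv2.undistortPoints(uv[:,None],K,np.array([p['k1'],0,0,0.]))[:,0]
    if depth is None: depth=p['depth'][uv[:,1].round().astype(int),uv[:,0].round().astype(int)]
    c=np.c_[n,np.ones(len(n))]*np.asarray(depth)[:,None]
    return (c-np.ravel(p['tvec']))@cv2.Rodrigues(np.array(p['rvec'],float))[0]
def proj(p,P):
    K=np.array([[p['fx'],0,p['cx']],[0,p['fy'],p['cy']],[0,0,1]])
    return cv2.projectPoints(np.atleast_2d(np.array(P,float)),np.array(p['rvec'],float),np.array(p['tvec'],float),K,np.array([p['k1'],0,0,0.]))[0][:,0]
def cloud(p):
    v,u=np.mgrid[0:384,0:512]; P=pts(p,np.c_[u.ravel(),v.ravel()]).reshape(384,512,3); P[p['depth']==0]=np.nan; return P
E
cat > a.py <<'E'
from h import *
for n in ['scene','side','wrist']:
    p=cam(n); save(p,n+'0.png')
    for t in ['cassette_center','cassette_handle','dock','pawl']:
        for d in spotter.find_in(p,t): print(n,t,np.round(d['at']),round(d['conf'],2),pts(p,d['at']).round(3))
s=sensors.get_state(); print(s['time'],s['ee_pos'],R.from_quat(s['tcp_rot']).as_matrix().round(3))
E
python3 a.py; python3 -c "
import cv2,numpy as np
a=[cv2.imread('pics/%s0.png'%n) for n in ['scene','side']]
cv2.imwrite('pics/m0.png',cv2.resize(np.vstack(a),(0,0),fx=.78,fy=.78))"
```

```text
pics
scene cassette_center [372. 244.] 0.79 [[0.396 0.368 0.028]]
scene cassette_center [239. 217.] 0.74 [[0.607 0.14  0.026]]
scene cassette_center [295. 253.] 0.67 [[0.571 0.309 0.051]]
scene cassette_handle [238. 218.] 0.91 [[0.609 0.143 0.027]]
scene cassette_handle [372. 246.] 0.81 [[0.4   0.371 0.026]]
scene cassette_handle [294. 254.] 0.64 [[0.573 0.307 0.049]]
scene dock [213. 153.] 0.55 [[ 0.528 -0.132  0.004]]
scene pawl [202. 144.] 0.57 [[ 0.542 -0.176  0.014]]
side cassette_center [231. 341.] 0.89 [[0.364 0.384 0.04 ]]
side cassette_center [189. 259.] 0.77 [[0.544 0.288 0.027]]
side cassette_center [220. 218.] 0.57 [[0.593 0.156 0.026]]
side cassette_handle [223. 220.] 0.87 [[0.585 0.157 0.024]]
side cassette_handle [232. 337.] 0.75 [[0.365 0.383 0.046]]
side cassette_handle [192. 262.] 0.71 [[0.534 0.292 0.027]]
side dock [331. 183.] 0.84 [[ 0.503 -0.154  0.008]]
side pawl [316. 170.] 0.48 [[ 0.55  -0.156  0.031]]
0.75 [ 0.24207522 -0.63011453  0.40471971] [[ 0.933  0.359  0.   ]
 [ 0.359 -0.933 -0.   ]
 [ 0.     0.    -1.   ]]
```

View pics/scene0.png

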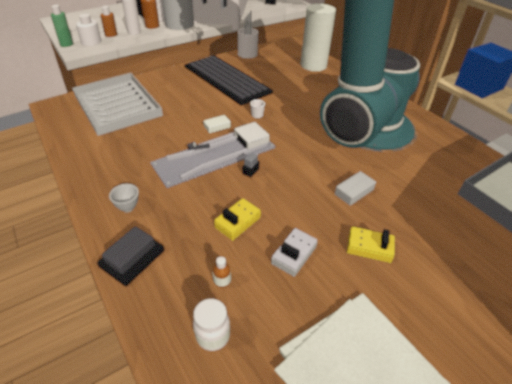

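View pics/side0.png

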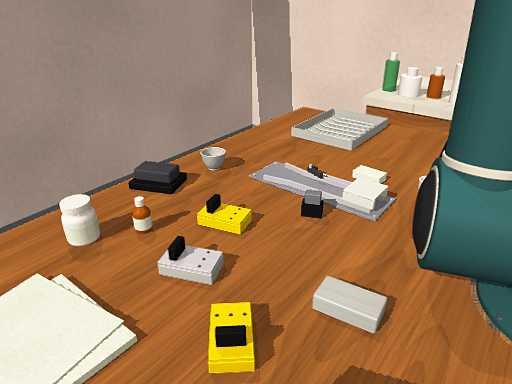

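The candidates in the scene picture are the yellow boxes at (238,218) and (372,245), the plain steel case with no handle at (356,187), and the steel box with the black handle at (294,252). I choose the one at (294,252), which is at (190,262) in the side view. The rail runs from its mouth at (160,172) to the white hood at (252,135).

```bash
cat > b.py <<'E'
from h import *
out=[]
for n,bx in [('scene',(294,252)),('side',(190,262))]:
    p=cam(n); P=cloud(p)
    for d in spotter.trace(p,'cassette_center'):
        if np.hypot(*(np.array(d['at'])-bx))<25:
            m=cv2.erode(d['region'].astype(np.uint8),np.ones((3,3)))>0
            Q=P[m]; Q=Q[np.isfinite(Q[:,0])]; lid=Q[(Q[:,2]>.02)&(Q[:,2]<.034)]; h=Q[Q[:,2]>.04]
            print(n,'box',d['conf'],'lid',cv2.minAreaRect(lid[:,:2].astype(np.float32)),np.median(lid[:,2]),'handle',h.mean(0).round(4),len(h),cv2.minAreaRect(h[:,:2].astype(np.float32)))
            break
    for d in spotter.trace(p,'dock')[:1]:
        Q=P[d['region']]; Q=Q[np.isfinite(Q[:,0])]
        pl=Q[(Q[:,2]>.002)&(Q[:,2]<.010)]; hd=Q[(Q[:,2]>.040)&(Q[:,2]<.05)]
        print(n,'dock',d['conf'],cv2.minAreaRect(pl[:,:2].astype(np.float32)),cv2.minAreaRect(Q[:,:2].astype(np.float32)),'hood',hd.mean(0).round(4),cv2.minAreaRect(hd[:,:2].astype(np.float32)))
        np.save(n+'_dock.npy',Q)
    c=p['image'][:,:,::-1]
    x,y=bx; out.append(cv2.resize(c[y-45:y+45,x-60:x+60],(400,300),interpolation=2))
    x,y=(213,153) if n=='scene' else (325,190); out.append(cv2.resize(c[y-52:y+53,x-70:x+70],(400,300),interpolation=2))
cv2.imwrite('pics/crop1.png',np.vstack([np.hstack(out[:2]),np.hstack(out[2:])]))
E
python3 b.py
```

```text
scene box 0.72 lid ((0.5505622625350952, 0.28373968601226807), (0.09713684767484665, 0.05857658386230469), 22.250354766845703) 0.027819225182271524 handle [0.5739 0.294  0.0507] 167 ((0.5720037817955017, 0.29205021262168884), (0.016124123707413673, 0.039071351289749146), 21.089675903320312)
scene dock 0.78 ((0.5276430249214172, -0.125637024641037), (0.12228823453187943, 0.3509502112865448), 88.736328125) ((0.5276573896408081, -0.1337418407201767), (0.13869866728782654, 0.35075893998146057), 89.22542572021484) hood [ 0.4073 -0.1168  0.0429] ((0.47135689854621887, -0.12047797441482544), (0.0808824747800827, 0.20833423733711243), 88.88484191894531)
side box 0.75 lid ((0.5443841814994812, 0.2843487858772278), (0.09693949669599533, 0.056769177317619324), 21.875944137573242) 0.026450875872946065 handle [0.5652 0.2968 0.0487] 164 ((0.5680877566337585, 0.2941746711730957), (0.012041873298585415, 0.0366164855659008), 23.071430206298828)
side dock 0.57 ((0.5239019393920898, -0.14830386638641357), (0.16615596413612366, 0.3512348532676697), 88.98165893554688) ((0.5265462398529053, -0.121270552277565), (0.3689531683921814, 0.20534884929656982), 8.768954277038574) hood [ 0.3993 -0.1158  0.043 ] ((0.4011554718017578, -0.11864817142486572), (0.08177002519369125, 0.07321114838123322), 88.16606140136719)
```

View pics/crop1.png

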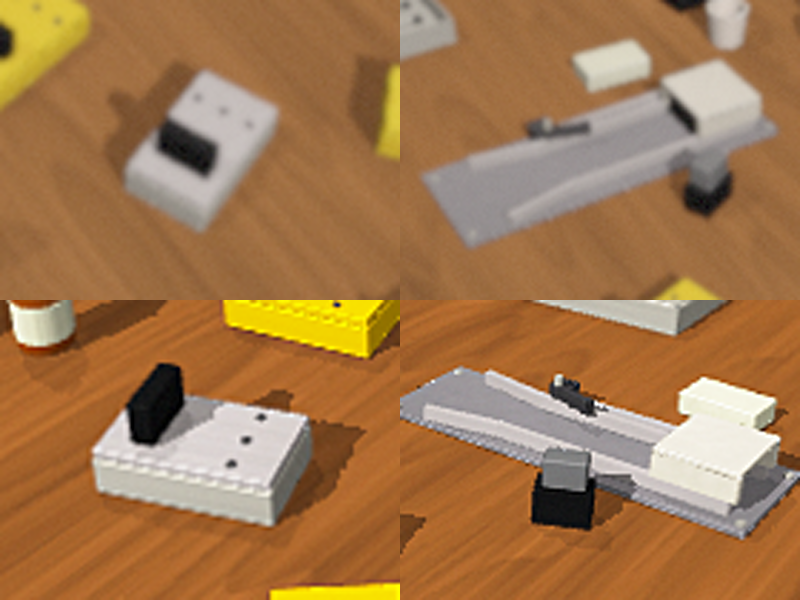

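The crop confirms the choice: the steel box has its handle at the far +x end and its plain end towards the robot. The rail runs along world −x, with its hood near (0.40, −0.12).

>>> play_rows([
  [0.86,-1,0],
  [0.86,-1,0],
  [0.86,-1,0],
  [0.86,-1,0],
  [0.86,-1,0],
  [0.86,-1,0],
  [0.86,-1,0],
  [0.86,-1,0],
], roll=[-0.14,-0.28,-0.42,-0.56,-0.7,-0.84,-0.98,-1])

```text
time: 1.85
ee_pos: [0.3754, -0.2554, 0.405]
tcp_rot: [0.759, 0.652, 0.0, 0.0]
contact_force: [0.9, -0.3, 0.6]
opening: 0.0856
grip_force: 0.0
```

```bash
cat > go.py <<'E'
import sys
from h import *
t=np.array(eval(sys.argv[1]),float); yaw=float(sys.argv[2])
s=sensors.get_state(); M=R.from_quat(s['tcp_rot']).as_matrix()
cur=np.degrees(np.arctan2(M[1,1],M[0,1])); d=(yaw-cur+90)%180-90
print('t',s['time'],'pos',np.round(s['ee_pos'],4),'yaw',round(cur,2),'j',np.round(s['joints'],2),'F',np.round(s['contact_force'],1),'tilt',M[:,2].round(4))
print('units',(M.T@(t-s['ee_pos'])/0.3).round(4),'roll',round(-d/60,4))
E
python3 go.py "[0.57,0.294,0.40]" 22
```

```text
t 1.85 pos [ 0.3754 -0.2554  0.405 ] yaw -8.67 j [-0.65 -0.38  1.89  0.    1.63 -0.5 ] F [ 0.9 -0.3  0.6] tilt [ 8.e-04 -4.e-04 -1.e+00]
units [1.9083 0.3653 0.0164] roll -0.5111
```

```bash
python3 - <<'E'
from h import *
p=cam('wrist'); s=sensors.get_state(); Rm=cv2.Rodrigues(np.array(p['rvec']))[0]
C=-Rm.T@np.ravel(p['tvec']); M=R.from_quat(s['tcp_rot']).as_matrix()
print('cam in tool',M.T@(C-s['ee_pos']),'axes in tool\n',(M.T@Rm.T).round(3),p['fx'],p['fy'])
print(s['ee_pos'])
E
python3 go.py "[0.53,-0.12,0.44]" -1
```

```text
cam in tool [ 0.07944686 -0.00108298  0.0320193 ] axes in tool
 [[ 0.    -0.946 -0.325]
 [ 1.     0.001 -0.001]
 [ 0.001 -0.325  0.946]] 268.2951392602831 268.2951392602831
[ 0.37688063 -0.25125521  0.40530048]
t 1.9 pos [ 0.3769 -0.2513  0.4053] yaw -8.63 j [-0.64 -0.38  1.89  0.    1.63 -0.49] F [2.8 0.1 2. ] tilt [ 0.002   0.0012 -1.    ]
units [ 0.5094  0.4391 -0.1141] roll -0.1272
```

>>> play_rows([
  [0.51,0.44,-0.11],
  [0.51,0.44,-0.11],
  [0.51,0.44,-0.11],
  [0.51,0.44,-0.11],
  [0.51,0.44,-0.11],
  [0.51,0.44,-0.11],
  [0.51,0.44,-0.11],
], roll=[-0.13,-0.13,-0.13,-0.13,-0.13,-0.13,-0.13])

```text
time: 2.6
ee_pos: [0.5291, -0.1276, 0.4375]
tcp_rot: [0.714, 0.7, -0.0, -0.0]
contact_force: [-0.3, -0.7, 0.1]
opening: 0.0855
grip_force: 0.0
```

```bash
cat > c.py <<'E'
from h import *
p=cam('wrist'); save(p,'wdock.png'); P=cloud(p); np.save('wdock.npy',P)
d=spotter.trace(p,'dock'); print([(x['at'],x['conf']) for x in d])
Q=P[d[0]['region']]; Q=Q[np.isfinite(Q[:,0])]
Q=Q[(Q[:,0]>.3)&(Q[:,0]<.75)&(abs(Q[:,1]+.12)<.12)]
for a,b in [(.003,.009),(.015,.021),(.04,.048)]:
    q=Q[(Q[:,2]>a)&(Q[:,2]<b)]; print(a,b,len(q),q.mean(0).round(4),q[:,2].mean(),cv2.minAreaRect(q[:,:2].astype(np.float32)))
q=Q[(Q[:,2]>.015)&(Q[:,2]<.021)]
# guide edges: per world-x slices
for x in np.arange(.36,.72,.02):
    y=np.sort(q[abs(q[:,0]-x)<.005][:,1])
    if len(y)>1:
        i=np.argmax(np.diff(y)); print(round(x,2),y[0].round(4),y[i].round(4),y[i+1].round(4),y[-1].round(4),'mid',(.5*(y[i]+y[i+1])).round(4))
E
python3 c.py; python3 go.py "[0.57,0.294,0.34]" 22
```

```text
[([255.8, 159.9], 0.78)]
0.003 0.009 11502 [ 0.5608 -0.1208  0.0052] 0.005185151413218051 ((0.5260223150253296, -0.12736842036247253), (0.11870329082012177, 0.35001876950263977), 88.84402465820312)
0.015 0.021 1693 [ 0.5391 -0.1198  0.0171] 0.017056981936308814 ((0.5178519487380981, -0.1293467879295349), (0.2782207131385803, 0.1058088168501854), 1.4639408588409424)
0.04 0.048 2949 [ 0.4034 -0.1189  0.0432] 0.043169183530104856 ((0.4698582887649536, -0.12219298630952835), (0.07942165434360504, 0.20818431675434113), 88.4673080444336)
0.38 -0.0801 -0.0801 -0.08 -0.08 mid -0.0801
0.4 -0.1784 -0.1701 -0.0808 -0.0807 mid -0.1255
0.42 -0.1786 -0.1722 -0.0813 -0.0811 mid -0.1268
0.44 -0.1776 -0.1726 -0.1611 -0.0815 mid -0.1668
0.46 -0.1796 -0.153 -0.089 -0.0821 mid -0.121
0.48 -0.18 -0.1536 -0.0884 -0.0812 mid -0.121
0.5 -0.1771 -0.1542 -0.0889 -0.0816 mid -0.1216
0.52 -0.1806 -0.1543 -0.0893 -0.082 mid -0.1218
0.54 -0.1796 -0.1448 -0.0898 -0.0824 mid -0.1173
0.56 -0.1782 -0.1532 -0.0901 -0.0827 mid -0.1216
0.58 -0.1679 -0.1555 -0.0904 -0.0831 mid -0.1229
0.6 -0.1673 -0.1574 -0.0893 -0.082 mid -0.1233
0.62 -0.1712 -0.1625 -0.0866 -0.0782 mid -0.1245
0.64 -0.1747 -0.1662 -0.0839 -0.0744 mid -0.1251
0.66 -0.1702 -0.1702 -0.0802 -0.0759 mid -0.1252
t 2.7 pos [ 0.5288 -0.1279  0.4377] yaw -1.26 j [-0.28 -0.18  1.68 -0.    1.64 -0.26] F [0.6 0.2 0.5] tilt [ 1.e-04 -2.e-04 -1.e+00]
units [1.4091 0.1064 0.3254] roll -0.3877
```

View pics/wdock.png

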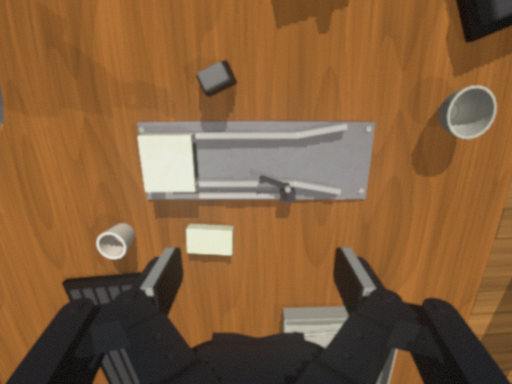

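The wrist picture shows the rail with its plate at (140–372, 122–200), the hood at (166,162) and the pawl at (280,187). Nothing stands in the channel. Next I go to the box.

>>> play_rows([
  [0.17,0.05,0],
  [0.34,0.05,0],
  [0.5,0.1,0.05],
  [0.67,0.1,0.1],
  [0.84,0.1,0.15],
  [1,0.1,0.2],
  [1,0.1,0.2],
], roll=[-0.14,-0.28,-0.39,-0.39,-0.39,-0.39,-0.39])

```text
time: 3.4
ee_pos: [0.5651, 0.1747, 0.3759]
tcp_rot: [0.557, 0.831, -0.0, -0.001]
contact_force: [0.8, -1.2, 0.2]
opening: 0.0852
grip_force: 0.0
```

```bash
cat > d.py <<'E'
from h import *
p=cam('wrist'); save(p,'wbox.png'); P=cloud(p)
for d in spotter.trace(p,'cassette_center'):
    Q=P[d['region']]; Q=Q[np.isfinite(Q[:,0])]; c=Q.mean(0)
    if np.hypot(c[0]-.55,c[1]-.285)<.04:
        lid=Q[(Q[:,2]>.022)&(Q[:,2]<.033)]; h=Q[Q[:,2]>.045]
        print(d['at'],d['conf'],'lid',cv2.minAreaRect(lid[:,:2].astype(np.float32)),np.median(lid[:,2]),'handle',h.mean(0).round(4),len(h),cv2.minAreaRect(h[:,:2].astype(np.float32)))
E
python3 d.py;python3 go.py "[0.57,0.293,0.30]" 22
```

```text
[280.0, 83.4] 0.8 lid ((0.5482119917869568, 0.28242504596710205), (0.09846815466880798, 0.05748181417584419), 22.388126373291016) 0.027229156659055096 handle [0.571  0.2917 0.0527] 600 ((0.571799635887146, 0.29231804609298706), (0.014783251099288464, 0.04048850014805794), 22.303253173828125)
t 3.5 pos [0.5655 0.1728 0.377 ] yaw 22.29 j [ 0.25 -0.06  1.66 -0.    1.54 -0.14] F [ 0.4 -1.   0.1] tilt [-1.1e-03 -4.0e-04 -1.0e+00]
units [0.3652 0.1662 0.2564] roll 0.0048
```

>>> play_rows([
  [0.15,0.08,0],
  [0.3,0.15,0.05],
  [0.362,0.17,0.15],
  [0.362,0.17,0.3],
  [0.362,0.17,0.4],
  [0.362,0.17,0.45],
  [0.362,0.17,0.45],
  [0.362,0.17,0.45],
], roll=[0,0,0,0,0,0,0,0])

```text
time: 4.3
ee_pos: [0.5727, 0.2913, 0.2447]
tcp_rot: [0.558, 0.83, 0.001, 0.001]
contact_force: [0.0, -0.2, 1.3]
opening: 0.0852
grip_force: 0.0
```

```bash
python3 go.py "[0.5712,0.292,0.205]" 22.3
```

```text
t 4.3 pos [0.5727 0.2913 0.2447] yaw 22.15 j [ 0.43  0.13  1.69 -0.    1.32  0.04] F [ 0.  -0.2  1.3] tilt [ 1.9e-03  8.0e-04 -1.0e+00]
units [ 0.0042 -0.004   0.1324] roll -0.0026
```

>>> play_rows([
  [0.004,-0.004,0.07],
  [0.004,-0.004,0.1],
  [0.004,-0.004,0.12],
  [0.004,-0.004,0.132],
  [0.004,-0.004,0.132],
  [0.004,-0.004,0.132],
], roll=[0,0,0,0,0,0], hand=-0.1)

```text
time: 4.9
ee_pos: [0.5706, 0.2928, 0.2038]
tcp_rot: [0.558, 0.83, 0.0, 0.0]
contact_force: [-0.2, -0.7, 0.1]
opening: 0.0387
grip_force: 0.0
```

>>> play_rows([
  [0,0,0],
  [0,0,0],
  [0,0,0],
  [0,0,0],
  [0,0,0],
  [0,0,0],
  [0,0,0],
  [0,0,0],
], roll=[0,0,0,0,0,0,0,0], hand=-1)

```text
time: 5.7
ee_pos: [0.5705, 0.2929, 0.2038]
tcp_rot: [0.558, 0.83, 0.0, 0.0]
contact_force: [-1.0, -0.0, 5.2]
opening: 0.0131
grip_force: 59.9
```

```bash
python3 d.py; python3 go.py "[0.5712,0.292,0.265]" 22.3
```

```text
[209.1, 229.7] 0.79 lid ((0.5478519797325134, 0.2829647958278656), (0.09816572070121765, 0.058621786534786224), 22.789569854736328) 0.02716351930930655 handle [0.5696 0.2952 0.0526] 1732 ((0.5647821426391602, 0.2900690734386444), (0.026885434985160828, 0.04047581925988197), 22.234882354736328)
t 5.8 pos [0.5705 0.2929 0.2038] yaw 22.22 j [0.43 0.17 1.72 0.   1.25 0.05] F [-1.1 -0.5  6.4] tilt [ 9.e-04  5.e-04 -1.e+00]
units [-0.0035  0.0011 -0.2039] roll -0.0014
```

>>> play_rows([
  [0,0,-0.03],
  [0,0,-0.1],
  [0,0,-0.2],
  [0,0,-0.3],
  [0,0,-0.38],
  [0,0,-0.4],
  [0,0,-0.4],
], roll=[0,0,0,0,0,0,0])

```text
time: 6.5
ee_pos: [0.5703, 0.2928, 0.3233]
tcp_rot: [0.558, 0.83, 0.0, 0.0]
contact_force: [0.1, 0.3, -5.5]
opening: 0.0131
grip_force: 59.0
```

```bash
python3 go.py "[0.666,-0.1245,0.30]" -1.0
```

```text
t 6.5 pos [0.5703 0.2928 0.3233] yaw 22.22 j [0.43 0.08 1.62 0.   1.45 0.05] F [ 0.1  0.3 -5.5] tilt [ 6.e-04  3.e-04 -1.e+00]
units [-1.4082 -0.2307  0.0776] roll 0.387
```

>>> play_rows([
  [-0.06,0,0],
  [-0.2,-0.03,0],
  [-0.34,-0.06,0],
  [-0.48,-0.09,0],
  [-0.62,-0.12,0],
  [-0.76,-0.15,0],
  [-0.88,-0.17,0],
  [-0.95,-0.18,0],
], roll=[0.03,0.1,0.17,0.24,0.31,0.36,0.387,0.387])

```text
time: 7.3
ee_pos: [0.6281, 0.0053, 0.321]
tcp_rot: [0.715, 0.7, -0.001, -0.001]
contact_force: [1.5, 1.2, -5.0]
opening: 0.0129
grip_force: 59.1
```

```bash
python3 go.py "[0.666,-0.1245,0.30]" -1.0
```

```text
t 7.3 pos [0.6281 0.0053 0.321 ] yaw -1.22 j [-0.03  0.05  1.65 -0.    1.45 -0.01] F [ 1.5  1.2 -5. ] tilt [-2.6e-03 -5.0e-04 -1.0e+00]
units [-0.4297  0.1356  0.0699] roll -0.0037
```

>>> play_rows([
  [-0.08,0.03,0],
  [-0.2,0.07,0.02],
  [-0.32,0.1,0.06],
  [-0.4,0.13,0.1],
  [-0.43,0.136,0.15],
  [-0.43,0.136,0.18],
  [-0.43,0.136,0.18],
  [-0.43,0.136,0.18],
], roll=[0,0,0,0,0,0,0,0])

```text
time: 8.1
ee_pos: [0.6665, -0.1202, 0.269]
tcp_rot: [0.713, 0.701, -0.0, -0.0]
contact_force: [0.2, -0.3, -5.1]
opening: 0.0129
grip_force: 59.2
```

```bash
cat > e.py <<'E'
from h import *
import sys
# box lid pose and guides, from all cameras
s=sensors.get_state(); tz=s['ee_pos'][2]; zl=tz-.2038+.028; c=s['ee_pos']
for n in ['wrist','scene','side']:
    p=cam(n); P=cloud(p)
    if n=='wrist': save(p,sys.argv[1])
    for d in spotter.trace(p,'cassette_center'):
        Q=P[d['region']]; Q=Q[np.isfinite(Q[:,0])]; Q=Q[(np.hypot(Q[:,0]-c[0],Q[:,1]-c[1])<.12)&(abs(Q[:,2]-zl)<.006)]
        if len(Q)>50: print(n,'lid',round(d['conf'],2),len(Q),cv2.minAreaRect(Q[:,:2].astype(np.float32)),np.median(Q[:,2]),'exp z',zl)
    for d in spotter.find_in(p,'pawl')[:1]: print(n,'pawl',d['at'],d['conf'],pts(p,d['at']))
    if n=='wrist':
        Q=P.reshape(-1,3);Q=Q[np.isfinite(Q[:,0])]; Q=Q[(abs(Q[:,1]+.122)<.055)&(Q[:,2]>.014)&(Q[:,2]<.021)]
        for x in np.arange(.44,.68,.02):
            y=Q[abs(Q[:,0]-x)<.005][:,1]; a=y[y<-.122];b=y[y>-.122]
            print(round(x,2),len(a),len(b),*( [a.max().round(4)] if len(a) else ['-']),*([b.min().round(4)] if len(b) else ['-']))
E
python3 e.py w2.png; python3 go.py "[0.666,-0.1245,0.2108]" -1.0
```

```text
wrist lid 0.69 8899 ((0.6410853266716003, -0.12057220935821533), (0.0584004744887352, 0.09853046387434006), 89.21873474121094) 0.09232764685577978 exp z 0.09321893816972482
wrist pawl [124.5, 242.6] 0.9 [[ 0.54827866 -0.1496967   0.03073642]]
0.44 273 275 -0.1221 -0.1219
0.46 101 92 -0.1529 -0.0892
0.48 104 109 -0.1539 -0.0896
0.5 107 106 -0.1537 -0.09
0.52 78 108 -0.1539 -0.0907
0.54 34 111 -0.1455 -0.0909
0.56 2 104 -0.1532 -0.0913
0.58 0 110 - -0.0919
0.6 0 122 - -0.0898
0.62 0 122 - -0.0864
0.64 0 123 - -0.0831
0.66 0 14 - -0.0799
0.68 0 0 - -
scene lid 0.64 424 ((0.6436625123023987, -0.11880547553300858), (0.0995323583483696, 0.0610484704375267), 0.48748543858528137) 0.09316682298435619 exp z 0.09321893816972482
scene pawl [203.3, 144.4] 0.57 [[ 0.54616021 -0.15497314  0.02901316]]
side lid 0.75 340 ((0.6393954157829285, -0.12063281238079071), (0.06207625940442085, 0.09898027777671814), 87.90271759033203) 0.09283247424206821 exp z 0.09321893816972482
side pawl [313.4, 170.6] 0.59 [[ 0.55486191 -0.15424126  0.0278903 ]]
t 8.55 pos [ 0.6667 -0.1211  0.2693] yaw -1.0 j [-0.22  0.19  1.58 -0.    1.37 -0.2 ] F [-0.8 -0.1 -4.9] tilt [ 3.e-04 -1.e-04 -1.e+00]
units [-0.0114 -0.0021  0.1951] roll 0.0
```

View pics/w2.png

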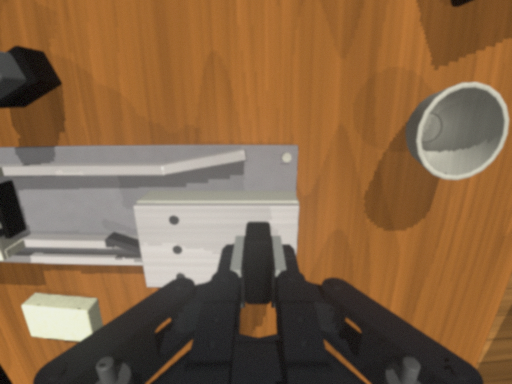

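The picture shows the held box just over the mouth at (220,240), its holed plain end towards the hood. The cup at (462,130) is clear. I shift 4 mm sideways and lower.

>>> play_rows([
  [-0.0137,0,0.04],
  [-0.0137,0,0.08],
  [-0.0137,0,0.12],
  [-0.0137,0,0.15],
  [-0.0137,0,0.17],
  [-0.0137,0,0.18],
  [-0.0137,0,0.19],
  [-0.0137,0,0.195],
], roll=[0,0,0,0,0,0,0,0])

```text
time: 9.35
ee_pos: [0.6667, -0.1253, 0.2107]
tcp_rot: [0.713, 0.701, 0.0, 0.0]
contact_force: [-0.4, -0.2, -4.9]
opening: 0.0129
grip_force: 59.0
```

```bash
python3 e.py w3.png; python3 go.py "[0.646,-0.1248,0.2098]" -1.1
```

```text
wrist lid 0.88 8906 ((0.6414228677749634, -0.1257769614458084), (0.05884329602122307, 0.0984286442399025), 89.49934387207031) 0.033972650845957165 exp z 0.03487195295557122
wrist pawl [94.3, 279.1] 0.66 [[ 0.55338681 -0.15286073  0.02747558]]
0.44 0 0 - -
0.46 15 0 -0.1735 -
0.48 150 0 -0.1534 -
0.5 156 180 -0.1537 -0.0908
0.52 71 172 -0.1539 -0.0906
0.54 59 182 -0.145 -0.0912
0.56 69 186 -0.1525 -0.0916
0.58 250 189 -0.1552 -0.0916
0.6 0 266 - -0.0959
0.62 0 270 - -0.0964
0.64 0 274 - -0.0967
0.66 0 87 - -0.0969
0.68 0 60 - -0.0973
scene lid 0.67 409 ((0.643686830997467, -0.12388016283512115), (0.09839335829019547, 0.06125708669424057), 0.1573520302772522) 0.03400361837496767 exp z 0.03487195295557122
side pawl [315.9, 171.3] 0.49 [[ 0.54530547 -0.14990606  0.03025373]]
t 9.8 pos [ 0.6666 -0.1253  0.2108] yaw -1.0 j [-0.22  0.24  1.63 -0.    1.28 -0.21] F [-0.5  0.6 -4.6] tilt [ 2.e-04 -1.e-04 -1.e+00]
units [ 0.0005 -0.0687  0.0033] roll 0.0016
```

>>> play_rows([
  [0.0027,0,0.001],
  [0.0027,0,0.003],
  [0.0027,0,0.004],
  [0.0027,0,0.004],
  [0.0027,0,0.004],
], roll=[0.002,0.002,0.002,0.002,0.002])

```text
time: 10.3
ee_pos: [0.6667, -0.1244, 0.2098]
tcp_rot: [0.714, 0.7, 0.0, 0.0]
contact_force: [-3.3, 3.3, 2.9]
opening: 0.0126
grip_force: 60.1
```

>>> play_rows([
  [0,-0.02,-0.0007],
  [0,-0.04,-0.0007],
  [0,-0.06,-0.0007],
  [0,-0.08,-0.0007],
  [0,-0.1,-0.0007],
  [0,-0.12,-0.0007],
  [0,-0.13,-0.0007],
  [0,-0.13,-0.0007],
], roll=[0,0,0,0,0,0,0,0])

```text
time: 11.1
ee_pos: [0.6271, -0.1234, 0.2098]
tcp_rot: [0.714, 0.7, 0.0, -0.0]
contact_force: [0.8, 3.9, 2.7]
opening: 0.0129
grip_force: 60.2
```

```bash
python3 e.py w4.png; python3 go.py "[0.515,-0.1222,0.2098]" -1.1
```

```text
wrist lid 0.79 8907 ((0.6020832657814026, -0.1232486292719841), (0.05811365693807602, 0.0979924201965332), 89.00006103515625) 0.03318578163997466 exp z 0.03397330382619371
wrist pawl [130.8, 283.2] 0.69 [[ 0.54164337 -0.15064792  0.0308761 ]]
0.44 304 0 -0.1294 -
0.46 178 157 -0.1528 -0.0896
0.48 190 182 -0.1529 -0.0902
0.5 179 190 -0.1538 -0.0906
0.52 137 193 -0.1536 -0.091
0.54 51 207 -0.1468 -0.0913
0.56 0 269 - -0.0935
0.58 0 254 - -0.0942
0.6 0 267 - -0.0943
0.62 0 276 - -0.0949
0.64 0 282 - -0.0954
0.66 0 26 - -0.0802
0.68 0 0 - -
scene lid 0.73 381 ((0.6034877300262451, -0.12200691550970078), (0.05955059081315994, 0.09981739521026611), 89.17737579345703) 0.03279039430165895 exp z 0.03397330382619371
side lid 0.6 369 ((0.6003599166870117, -0.12241502851247787), (0.101777583360672, 0.06050783023238182), 1.4661635160446167) 0.032956568720339946 exp z 0.03397330382619371
t 11.55 pos [ 0.6273 -0.1235  0.2098] yaw -1.13 j [-0.23  0.16  1.72  0.    1.26 -0.21] F [-4.2  5.8  6. ] tilt [-1.e-03  7.e-04 -1.e+00]
units [-3.100e-03 -3.745e-01  3.000e-04] roll -0.0005
```

>>> play_rows([
  [0.001,-0.02,-0.001],
  [0.001,-0.04,-0.001],
  [0.001,-0.06,-0.001],
  [0.001,-0.08,-0.001],
  [0.001,-0.1,-0.001],
  [0.001,-0.12,-0.001],
  [0.001,-0.14,-0.001],
  [0.001,-0.16,-0.001],
], roll=[0,0,0,0,0,0,0,0])

```text
time: 12.35
ee_pos: [0.5794, -0.1223, 0.2098]
tcp_rot: [0.714, 0.7, 0.0, 0.0]
contact_force: [4.9, 4.1, -1.4]
opening: 0.0129
grip_force: 59.7
```

```bash
python3 go.py "[0.515,-0.1222,0.2098]" -1.1
```

```text
t 12.35 pos [ 0.5794 -0.1223  0.2098] yaw -1.12 j [-0.25  0.06  1.83  0.    1.25 -0.23] F [ 4.9  4.1 -1.4] tilt [ 5.e-04  4.e-04 -1.e+00]
units [-0.0039 -0.2148 -0.    ] roll -0.0003
```

>>> play_rows([
  [0,-0.02,0],
  [0,-0.04,0],
  [0,-0.06,0],
  [0,-0.08,0],
  [0,-0.1,0],
  [0,-0.12,0],
  [0,-0.13,0],
  [0,-0.14,0],
], roll=[0,0,0,0,0,0,0,0])

```text
time: 13.15
ee_pos: [0.5375, -0.1215, 0.2098]
tcp_rot: [0.714, 0.7, 0.0, -0.0]
contact_force: [5.6, 3.9, -0.8]
opening: 0.0129
grip_force: 59.7
```

```bash
python3 e.py w5.png; python3 go.py "[0.515,-0.1222,0.2098]" -1.1
```

```text
wrist lid 0.72 8904 ((0.5126124024391174, -0.12166915833950043), (0.059113211929798126, 0.09804777801036835), 89.62725830078125) 0.0332235031838832 exp z 0.0340193420867434
0.44 392 407 -0.1222 -0.1219
0.46 5 213 -0.1533 -0.092
0.48 0 274 - -0.092
0.5 0 276 - -0.0925
0.52 0 276 - -0.0927
0.54 0 272 - -0.0931
0.56 0 259 - -0.0938
0.58 106 215 -0.1551 -0.0918
0.6 43 221 -0.1573 -0.09
0.62 151 209 -0.1619 -0.0863
0.64 150 225 -0.1654 -0.084
0.66 2 28 -0.1708 -0.0805
0.68 0 0 - -
scene lid 0.62 351 ((0.5133256912231445, -0.11992502957582474), (0.062180615961551666, 0.10082042962312698), 88.48870086669922) 0.03271127638894581 exp z 0.0340193420867434
side lid 0.78 404 ((0.5094200968742371, -0.11959660053253174), (0.06062933802604675, 0.09787727147340775), 89.37738037109375) 0.03308824128266649 exp z 0.0340193420867434
side pawl [347.1, 189.8] 0.23 [[ 0.42831371 -0.08169801  0.0436349 ]]
t 13.6 pos [ 0.5375 -0.1215  0.2098] yaw -1.12 j [-0.27 -0.03  1.92  0.    1.25 -0.25] F [-3.3  5.9  3. ] tilt [-1.4e-03  6.0e-04 -1.0e+00]
units [-0.0038 -0.0748  0.0001] roll -0.0004
```

View pics/w5.png

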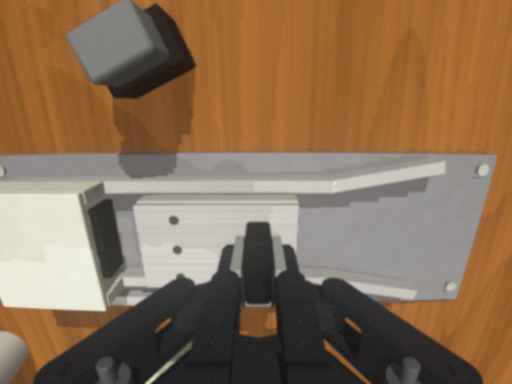

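The box lies in the channel, nose at (135,240), just short of the hood edge at (110,240). The gripper hides the pawl. From here I creep, watching the force.

>>> play_rows([
  [0,-0.01,-0.0005],
  [0,-0.02,-0.0005],
  [0,-0.03,-0.0005],
  [0,-0.038,-0.0005],
  [0,-0.045,-0.0005],
  [0,-0.05,-0.0005],
  [0,-0.055,-0.0005],
  [0,-0.06,-0.0005],
], roll=[0,0,0,0,0,0,0,0])

```text
time: 14.4
ee_pos: [0.5197, -0.1212, 0.2099]
tcp_rot: [0.714, 0.7, 0.0, -0.0]
contact_force: [4.4, 4.0, -3.4]
opening: 0.0129
grip_force: 59.6
```

>>> play_rows([
  [0,-0.002,0],
  [0,-0.004,0],
  [0,-0.006,0],
  [0,-0.008,0],
  [0,-0.01,0],
  [0,-0.012,0],
  [0,-0.014,0],
], roll=[0,0,0,0,0,0,0])

```text
time: 15.1
ee_pos: [0.5156, -0.1211, 0.2099]
tcp_rot: [0.714, 0.7, 0.0, -0.0]
contact_force: [3.8, 3.3, -2.0]
opening: 0.0126
grip_force: 59.6
```

>>> play_rows([
  [0,-0.002,0],
  [0,-0.004,0],
  [0,-0.006,0],
  [0,-0.008,0],
  [0,-0.01,0],
  [0,-0.012,0],
  [0,-0.014,0],
], roll=[0,0,0,0,0,0,0])

```text
time: 15.8
ee_pos: [0.5115, -0.1211, 0.21]
tcp_rot: [0.714, 0.7, 0.0, 0.0]
contact_force: [6.2, 3.2, -2.4]
opening: 0.0129
grip_force: 59.4
```

>>> play_rows([
  [0,-0.002,0],
  [0,-0.004,0],
  [0,-0.006,0],
  [0,-0.008,0],
  [0,-0.01,0],
], roll=[0,0,0,0,0])

```text
time: 16.3
ee_pos: [0.5086, -0.121, 0.2101]
tcp_rot: [0.714, 0.7, 0.001, 0.0]
contact_force: [8.0, 3.0, -2.8]
opening: 0.0129
grip_force: 59.4
```

>>> play_rows([
  [0,-0.002,0],
  [0,-0.004,0],
  [0,-0.006,0],
  [0,-0.007,0],
], roll=[0,0,0,0])

```text
time: 16.7
ee_pos: [0.5065, -0.121, 0.2101]
tcp_rot: [0.714, 0.7, 0.001, 0.001]
contact_force: [7.1, 3.7, -3.6]
opening: 0.0133
grip_force: 59.4
```

```bash
cat > f.py <<'E'
from h import *
import sys
o=[]
for n in ['scene','side']:
    p=cam(n); q=proj(p,[.547,-.15,.03])[0].astype(int); print(n,q)
    x,y=q; o.append(cv2.resize(p['image'][y-30:y+30,x-40:x+40,::-1],(400,300),interpolation=cv2.INTER_CUBIC))
    for d in spotter.find_in(p,'pawl')[:1]: print(n,'pawl',d['at'],d['conf'])
cv2.imwrite('pics/'+sys.argv[1],np.hstack(o)); s=sensors.get_state(); print(s['contact_force'],s['ee_pos'])
E
python3 f.py p1.png
```

```text
scene [203 145]
scene pawl [196.9, 143.5] 0.55
side [315 171]
side pawl [311.6, 167.2] 0.39
[ 7.74736419  3.43885361 -3.64370953] [ 0.50651833 -0.12100069  0.21009647]
```

View pics/p1.png

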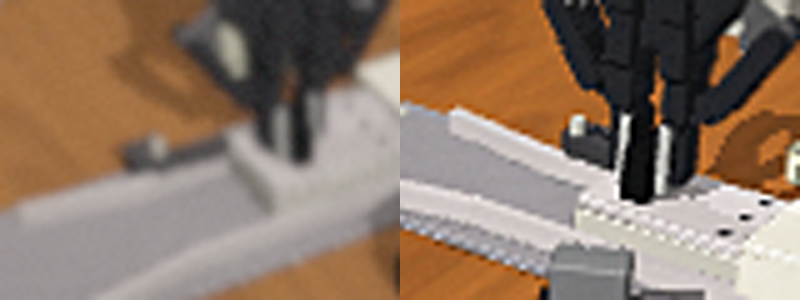

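The pawl is still held out by the box's side; in the crop the tail is at (260,170), near the pawl's tip. The click should be close.

>>> play_rows([
  [0,-0.002,0],
  [0,-0.004,0],
  [0,-0.005,0],
  [0,-0.005,0],
], roll=[0,0,0,0])

```text
time: 17.3
ee_pos: [0.505, -0.121, 0.2101]
tcp_rot: [0.714, 0.7, 0.0, 0.0]
contact_force: [7.3, 4.0, -2.8]
opening: 0.0128
grip_force: 59.5
```

```bash
python3 f.py p2.png
python3 - <<'E'
from h import *
p=cam('scene'); print(pts(p,[[193,145]]))
E
```

```text
scene [203 145]
scene pawl [200.4, 144.7] 0.53
side [315 171]
side pawl [313.2, 169.2] 0.37
[ 7.73113391  2.3387186  -3.60623332] [ 0.50499463 -0.12098505  0.2100936 ]
[[ 0.57580684 -0.16099557  0.03460059]]
```

>>> play_rows([
  [0,-0.002,0],
  [0,-0.004,0],
  [0,-0.005,0],
  [0,-0.005,0],
], roll=[0,0,0,0])

```text
time: 17.95
ee_pos: [0.5034, -0.1211, 0.2101]
tcp_rot: [0.714, 0.7, 0.0, 0.0]
contact_force: [6.6, 1.6, -3.7]
opening: 0.0125
grip_force: 59.5
```

```bash
python3 f.py p3.png; python3 -c "
import cv2,numpy as np
a=[cv2.imread('pics/p%d.png'%i) for i in (2,3)]
cv2.imwrite('pics/p23.png',np.vstack(a))"
```

```text
scene [203 145]
scene pawl [201.0, 141.7] 0.6
side [315 171]
[ 5.78177632  1.36951717 -3.26203602] [ 0.50344235 -0.12110281  0.21005144]
```

View pics/p23.png

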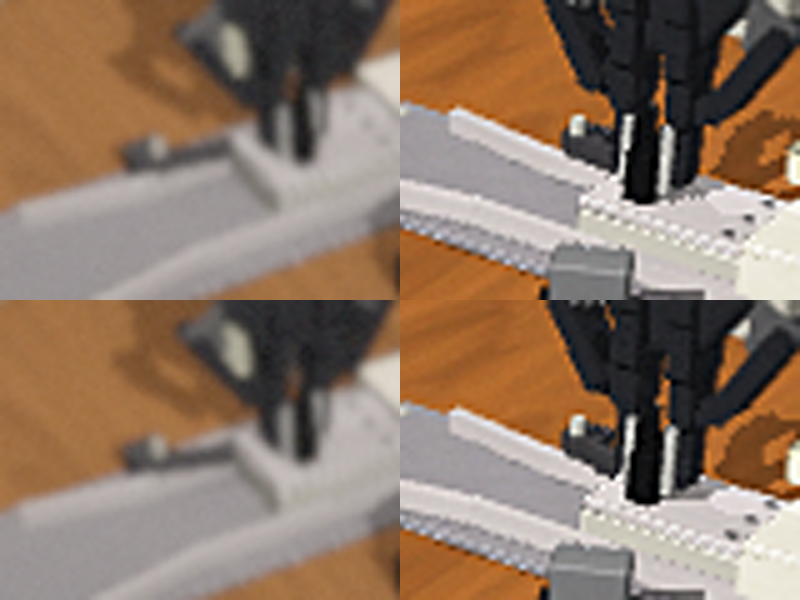

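Between the two crops the pawl's arm has swung in to the box's tail corner at (240,445), and Fx and Fy have both dropped. That means it has clicked or is just clicking. I add 1 mm and then look.

>>> play_rows([
  [0,-0.002,0],
  [0,-0.004,0],
  [0,-0.004,0],
  [0,-0.004,0],
], roll=[0,0,0,0])

```text
time: 18.55
ee_pos: [0.5023, -0.1211, 0.2101]
tcp_rot: [0.714, 0.7, 0.0, 0.001]
contact_force: [6.9, 1.6, -3.2]
opening: 0.0127
grip_force: 59.3
```

```bash
python3 f.py p4.png
python3 - <<'E'
import cv2,numpy as np
a=[cv2.imread('pics/p%d.png'%i).astype(int)[:,:400] for i in (2,3,4)]
for i,j in((0,1),(1,2)): print(abs(a[i]-a[j])[120:200,120:260].mean())
E
```

```text
scene [203 145]
side [315 171]
side pawl [313.8, 169.9] 0.57
[ 7.47528556  1.15604201 -3.7560052 ] [ 0.50225596 -0.12106761  0.21003721]
6.689880952380952
2.239017857142857
```

>>> play_rows([
  [0,0.001,0],
  [0,0.003,0],
  [0,0.003,0],
], roll=[0,0,0])

```text
time: 19.05
ee_pos: [0.5031, -0.1211, 0.21]
tcp_rot: [0.714, 0.7, 0.0, 0.0]
contact_force: [6.0, 0.8, -2.6]
opening: 0.0129
grip_force: 59.5
```

>>> play_rows([
  [0,0,0],
  [0,0,0],
  [0,0,0],
  [0,0,0],
  [0,0,0],
  [0,0,0],
], roll=[0,0,0,0,0,0], hand=-0.2)

```text
time: 19.65
ee_pos: [0.5028, -0.121, 0.21]
tcp_rot: [0.714, 0.7, -0.0, -0.0]
contact_force: [0.7, 0.4, 0.3]
opening: 0.0339
grip_force: 0.0
```

>>> play_rows([
  [0,0,-0.03],
  [0,0,-0.1],
  [0,0,-0.2],
  [0,0,-0.3],
  [0,0,-0.4],
  [0,0,-0.5],
  [0,0,-0.5],
], roll=[0,0,0,0,0,0,0])

```text
time: 20.35
ee_pos: [0.503, -0.121, 0.3652]
tcp_rot: [0.714, 0.7, 0.002, 0.003]
contact_force: [-0.6, -0.1, 0.6]
opening: 0.0341
grip_force: 0.0
```

Run:
```python
from h import *
p=cam('wrist'); P=cloud(p)
for d in spotter.trace(p,'cassette_center'):
    Q=P[d['region']]; Q=Q[np.isfinite(Q[:,0])]; Q=Q[(abs(Q[:,1]+.122)<.05)&(abs(Q[:,2]-.034)<.006)]
    if len(Q)>50: print(cv2.minAreaRect(Q[:,:2].astype(np.float32)),np.median(Q[:,2]))
print([(d['at'],d['conf'],pts(p,d['at'])) for d in spotter.find_in(p,'pawl')])
u,v=proj(p,[.53,-.14,.03])[0].astype(int); print(u,v)
u0,v0=max(u-100,0),max(v-75,0)
cv2.imwrite('pics/fin.png',cv2.resize(p['image'][v0:v0+150,u0:u0+200,::-1],None,fx=4,fy=4,interpolation=2))
```

```text
((0.48307615518569946, -0.12165570259094238), (0.05896398052573204, 0.09213375300168991), 88.98287200927734) 0.03309480243121665
((0.47358238697052, -0.12332110106945038), (0.07958380877971649, 0.21973028779029846), 85.5999755859375) 0.031479019354401706
[([295.6, 203.2], 0.84, array([[ 0.55016339, -0.15306261,  0.03062869]]))]
278 193
```

View pics/fin.png

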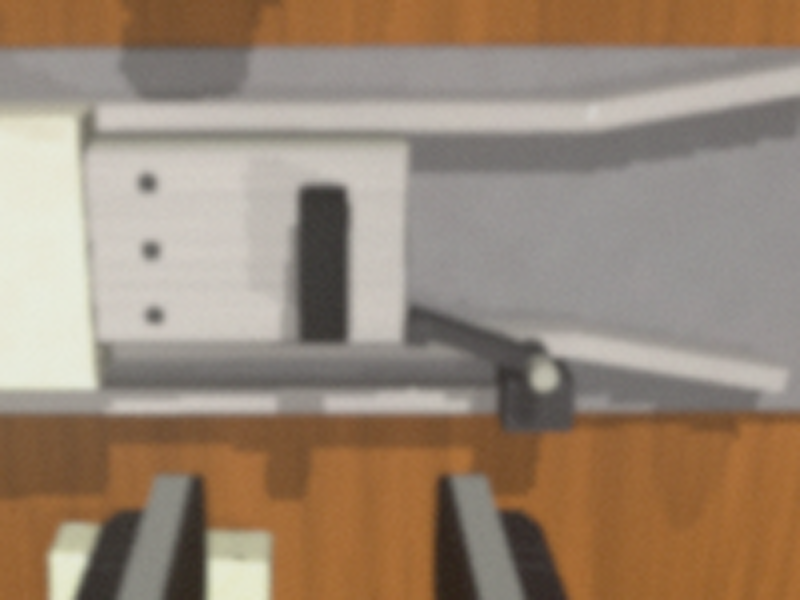

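The pawl stands squarely behind the box's tail at (410,320), the nose is under the hood edge at (90,240), and the gripper is clear. I hand the job in.

```bash
python3 -c "
from rig import order; print(order.close_job())"
```

```text
the job is handed in; nothing more can be done
None
```

The box is docked with its plain end under the hood and the pawl shut behind its tail. I released it and handed the job in at about 20 s of the 61 s allowed; the verdict was not reported back.

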